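Load a valve block and index it to the lens

ROBOT

A 6-joint arm with a two-finger parallel gripper is mounted at the origin on the work surface. World frame = base frame: x ahead of the robot, y to its left, z up, the work surface at z = 0. Lengths are in m, angles in rad, forces in N, time in s.
With the tool pointing down it reaches from about 0.275 to 0.875 m from the base axis. Payload 12.5 kg.
Tool frame: the origin (TCP) lies at the very end of the fingers, on their centre line; the grasp point (between the pads) lies 19 mm behind it; x points along the fingers, y is the direction in which the jaws open and shut, and the axes are right-handed (so a half turn about x gives the same grasp; the last joint's range is limited). The gripper opens to 85 mm and grips with 20 to 120 N. Pads are 22 mm wide; open, the fingers measure 114 mm over their backs; the gripper's body (76 mm by 85 mm) begins 54 mm behind the grasp point. The pads swing forward as they close: fully open they stand 13 mm farther back than shut.
Start: joints at [1.259, 0.351, 1.652, -0, 1.139, -0.085], TCP at [0.124, 0.536, 0.231] pointing down, gripper open.
Joint ranges: [-2.75, 2.75], [-0.79, 2.1], [0.01, 2.65], [-1.57, 4.71], [0.07, 3.14], [-2.87, 2.87]. Speed limits (rad/s): [2.22, 2.22, 2.79, 3.14, 3.14, 3.14].

INTERFACE

Orientations are given as a 3x3 rotation matrix whose columns are the frame's x, y, z axes.
In Python, from bench import manip gives the robot as it stands. Calls block until the motion is done:
- manip.move_ptp(position, orientation): joint-space move of the TCP to a pose.
- manip.move_l(position, attitude=None, max_speed=0.15): straight line of the TCP; attitude=None keeps the orientation; max_speed is the mean speed in m/s.
- manip.move_j(angles): joint-space move.
- manip.set_gripper(opening, effort=None): opening from 0.0 (shut) to 1.0 (fully open); effort is the grip in N (None keeps the last); returns when the fingers have stopped.
- manip.dwell(seconds).
- manip.inverse_kinematics(position, orientation): joint angles nearest the present ones, or None.
- manip.grab_frame(name): name is "scene" or "top" or "wrist"; returns (picture, depth): 384x512x3 uint8, red, green, blue; 384x512 float32, m along the optical axis (not along the pixel's ray), 0 where there is no reading.
- manip.get_calibration(name): a dict with "camera_matrix" (3x3 intrinsics, pixels), "R" (3x3) and "t" (3): a world point X has camera coordinates R X + t. Camera axes: x right, y down, z forward; pixel columns grow to the right and rows downward; lengths in m; the calibration is good to about 2 mm. A picture is of the moment at which its call begins: read the wrist's pose just before it. get_calibration takes no time and is no camera call; for the wrist camera it gives the pose at the moment of the call.
A pose or a line that the arm cannot do raises manip.Unreachable and nothing moves.
- manip.sign_off(): hands the job in, once; it reports no verdict.
Trained networks look in the newest picture that a camera, given by its name, has taken for a name from the list of things; names that differ only in an ending like _2 or _b are one class to them, and where a whole thing is asked for, a point or a joint stands for the part that bears it (a point fixed in the world has none). Each returns a list of dicts, best first, with "confidence" (0 to 1); they miss things now and then, are a little off and sometimes report something else, mostly with a low value. They report only what shows in the picture. A call takes as long as a camera call. They do not tell look-alikes from the thing itself.
- manip.look_for(camera, name): "at" ([x, y, z] in m, in world coordinates, good to about 4 mm: the middle of the surface that is visible of it).
Readings, each from a call of its own:
- manip.current_time(): time.
- manip.current_qpos(): joint angles.
- manip.current_joint_vel(): joint speeds.
- manip.current_joint_torque(): joint torques, N m.
- manip.current_ee_pos(): TCP position.
- manip.current_tcp_rot(): TCP orientation.
- manip.current_force(): force on the tool from outside, world axes, zero at the start.
- manip.current_ft_torque(): the same for the moment, N m.
- manip.current_grip_width(): opening from 0.0 (shut) to 1.0 (fully open).
Only numpy, scipy, OpenCV 4.12 (cv2) and the standard library are available. Lean on these libraries where they do the work, as an engineer would, in place of code of your own. Each camera call takes 0.05 s, during which the arm holds its last target. There are 200 camera calls.

TASK

Take the brass block by its ends out of the rack, stand it upright on the round rubber pad and let go, then take it again by its long sides and set it fully down in the blue nest on the indexing plate. Then turn the plate clockwise by its bar knob, click by click, until the nest faces the lens with the plate resting in that click (beside the red mark), never running on to the next click, and let go. Leave the other two blocks standing in the rack.

Things in the scene. Friction and masses are not known exactly. Their poses are not given: they have to be found in the camera images.
- dial (a joint): Angle (rad) of the aluminium indexing plate on its vertical axis; grows clockwise seen from above. 0 = nest faces the lens. Spring clicks every 0.524 rad (30 deg); it starts resting 2, 3 or 4 clicks before the lens (-1.05 to -2.09) and can run past 0 (stops at -2.88 and 1.3). A click takes about 0.3 N m at most; let go part-way, the plate falls into the nearer click.
- fixture: Fixed white round base (236 mm across, 30 mm tall) under the plate, origin at the centre of its underside, on the plate's axis. x points to the red mark on its rim and the lens unit (a white box with a black barrel, 95 mm tall, 128 to 210 mm from the axis). The plate is 210 mm across, its top 42 mm above the table; black ticks on the rim show the clicks.
- knob (a point): Centre of the grip of the black bar knob, on the plate's axis, 82 mm above the table, 16 mm below the bar's top. The bar is 44 mm long (this point's x), 14 mm wide (y), 32 mm tall; under it an 18 mm gap to the plate with a 22 mm stem and a low 40 mm collar. Turns with the plate: x points to the nest.
- nest (a point): Where the block's centre comes when seated: 60 mm above the table (18 mm above the plate on which it stands), 65 mm from the axis; turns with the plate. x is radial, outwards; the block's length lies along it, either way round. At each end two blue posts 38 mm tall, 55 mm apart inside (no room for fingers there); along the sides only rails 5 mm tall, 31 mm apart inside.
- brass_block_c (a point): Centre of the loose brass-coloured block, 50 mm long (x), 26 mm wide (y), 36 mm tall (z up), about 0.33 kg, two dark bores on top; underside 18 mm below. It stands in one of three slots of a fixed grey rack, slot floor 8 mm above the table; slot walls as high as the block stand 2 mm off its long sides, its ends are free.
- steel_block_c (a point): Centre of the dark steel block of the same size in another slot of the rack (36 mm between neighbouring slots); leave it there.
- white_block_c (a point): Centre of the white plastic block of the same size in the remaining slot; leave it there.
- pad: Round black rubber set-down pad, 120 mm across and 4 mm thick, fixed on the bench; origin at the centre of its underside, its top 4 mm above that.
Mind the look-alikes: they are no part of the job. There is more than one size of the part that bears brass_block_c; the job needs the smaller. There is more than one size of the pad; the one meant has the size given above.

How it is judged:
By the outcome, as a careful person would: the job done as asked, in the order asked, and still so for the second after the job is handed in, with the robot touching nothing.
It also fails if it takes over 72 s, if anything falls off the work surface, if the arm or the gripper's body presses on something with over 40 N, if the wrist force passes 120 N, or if a joint passes its speed limit or range.

## Working session

There is one attempt and no reset: what is moved stays moved. The work goes in short steps, each a Python script; the robot and the scene stay as the last script left them, time stands still between calls to the robot, and variables do not carry over. Pictures are saved under pics/ and viewed, about 8 in all and at most 12, crops included, and the job is handed in when it is done.

```bash
mkdir -p pics; ls; cat > h.py <<'E'
import numpy as np, cv2
from bench import manip
def snap(cam,fn=None):
    cal=manip.get_calibration(cam); p,d=manip.grab_frame(cam)
    if fn: cv2.imwrite('pics/'+fn,p[:,:,::-1])
    return p,d,cal
def cloud(d,cal):
    K=np.array(cal['camera_matrix']);R=np.array(cal['R']);t=np.array(cal['t'])
    v,u=np.mgrid[:d.shape[0],:d.shape[1]]
    c=np.stack([(u-K[0,2])/K[0,0]*d,(v-K[1,2])/K[1,1]*d,d],-1)
    w=(c-t)@R; w[d==0]=np.nan
    return w
def rot(a):  # tool down, jaws (y) along world angle a
    x=np.array([0,0,-1.]);y=np.array([np.cos(a),np.sin(a),0]);return np.stack([x,y,np.cross(x,y)],1)
E
python3 - <<'E'
from h import *
for c in ('top','scene'):
    p,d,cal=snap(c,None); np.savez('pics/'+c,p=p,d=d,w=cloud(d,cal)); 
    cv2.imwrite(f'pics/{c}0.png',cv2.resize(p[:,:,::-1],(800,600)))
    for n in ('fixture','knob','nest','brass_block_c','steel_block_c','white_block_c','pad'):
        print(c,n,[(np.round(o['at'],3).tolist(),round(o['confidence'],2)) for o in manip.look_for(c,n)])
print(manip.current_time(),manip.current_tcp_rot().round(2).tolist())
E
```

```text
pics
top fixture [([0.579, 0.17, 0.041], 0.57)]
top knob [([0.566, 0.161, 0.04], 0.9)]
top nest [([0.563, 0.162, 0.04], 0.88)]
top brass_block_c [([0.682, -0.318, 0.053], 0.79), ([0.637, -0.226, 0.046], 0.74)]
top steel_block_c [([0.621, -0.158, 0.046], 0.56)]
top white_block_c [([0.628, -0.193, 0.044], 0.64)]
top pad [([0.456, -0.078, 0.006], 0.89), ([0.315, -0.151, 0.001], 0.78)]
scene fixture [([0.613, 0.159, 0.042], 0.84)]
scene knob [([0.582, 0.145, 0.038], 0.94), ([0.625, -0.161, 0.045], 0.28)]
scene nest [([0.577, 0.15, 0.043], 0.98)]
scene brass_block_c [([0.687, -0.329, 0.052], 0.75), ([0.645, -0.228, 0.044], 0.56)]
scene steel_block_c [([0.626, -0.16, 0.042], 0.56)]
scene white_block_c [([0.634, -0.195, 0.045], 0.61)]
scene pad [([0.316, -0.148, 0.001], 0.84)]
0.8 [[-0.0, 0.22, 0.97], [-0.0, 0.97, -0.22], [-1.0, -0.0, -0.0]]
```

View pics/top0.png

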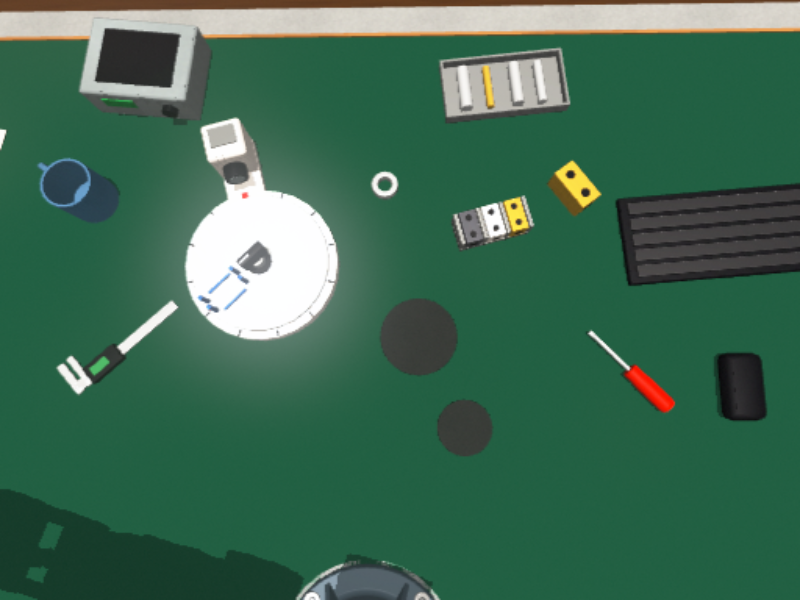

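View pics/scene0.png

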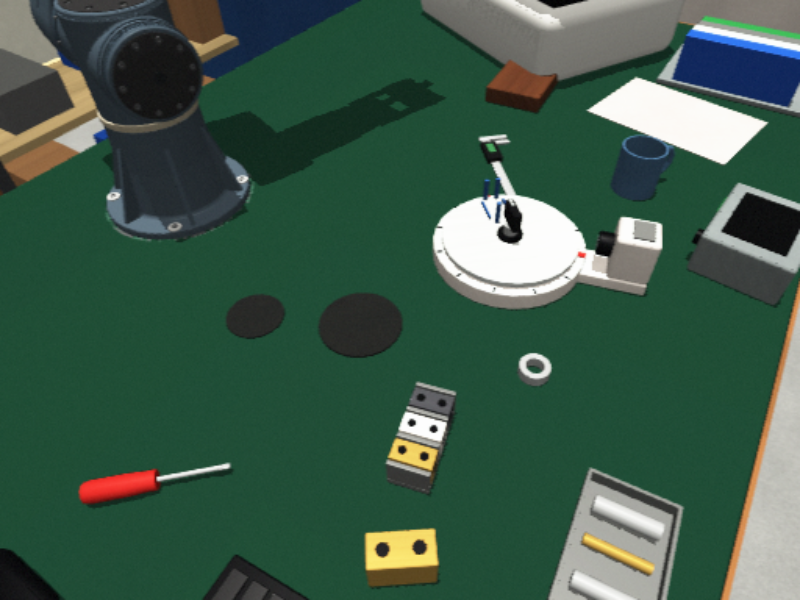

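The larger disc at about (419,337) in the top view is the 120 mm pad. The small brass block is in the rack at (516,214). The nest points lower-left of the plate axis and the lens points up. I'll refine these from depth next.

```bash
cat > a.py <<'E'
from h import *
def circ(xy):
    c,_=0,0
    A=np.c_[2*xy,np.ones(len(xy))]; s=np.linalg.lstsq(A,(xy**2).sum(1),rcond=None)[0]
    return s[:2],np.sqrt(s[2]+s[:2]@s[:2])
def rect(xy):
    r=cv2.minAreaRect((xy*1000).astype(np.float32)); b=cv2.boxPoints(r)
    e=[b[1]-b[0],b[2]-b[1]]; l=e[np.argmax([np.linalg.norm(q) for q in e])]
    return np.array(r[0])/1000, np.array(r[1]).round(1), np.degrees(np.arctan2(l[1],l[0]))
def analyse(p,w):
    p=p.astype(int); z=w[...,2]; r,g,b=p[...,0],p[...,1],p[...,2]
    near=lambda x,y,R: np.hypot(w[...,0]-x,w[...,1]-y)<R
    m=near(.637,-.228,.045)&(r>b*1.6)&(r>90)&(abs(z-.044)<.008); 
    if m.sum()>30: print('brass',m.sum(),rect(w[m][:,:2]),np.median(z[m]))
    m=near(.628,-.193,.08)&(z>.035); 
    if m.sum()>30: print('rack',m.sum(),rect(w[m][:,:2]))
    m=near(.456,-.078,.085)&(abs(z-.004)<.006)&(g<70)&(abs(g-r)<15)
    if m.sum()>30: c=cv2.minEnclosingCircle((w[m][:,:2]*1000).astype(np.float32)); print('pad',m.sum(),c,w[m].mean(0))
    pl=near(.59,.165,.14)
    m=pl&(abs(z-.042)<.004)
    if m.sum()>100:
        c=cv2.minEnclosingCircle((w[m][:,:2]*1000).astype(np.float32)); print('plate',m.sum(),c,w[m].mean(0))
    m=pl&(z>.028)
    if m.sum()>100:
        c=cv2.minEnclosingCircle((w[m][:,:2]*1000).astype(np.float32)); print('base+',c)
    m=pl&(abs(z-.098)<.006)
    if m.sum()>5: print('bar',m.sum(),rect(w[m][:,:2]),w[m].mean(0))
    m=pl&(b>r*1.4)&(b>90)
    if m.sum()>5: print('blue',m.sum(),rect(w[m][:,:2]),w[m].mean(0))
    m=pl&(b>r*1.4)&(b>90)&(z>.055)
    if m.sum()>5: print('posts',m.sum(),rect(w[m][:,:2]),w[m].mean(0))
    m=near(.59,.165,.17)&(r>150)&(g<90)&(b<90)
    if m.sum(): print('red',m.sum(),w[m].mean(0))
E
python3 - <<'E'
from a import *
for c in('top','scene'):
    f=np.load(f'pics/{c}.npz'); print(c); analyse(f['p'],f['w'])
from h import manip
cal=manip.get_calibration('wrist');R=np.array(cal['R']);print('cam',-R.T@cal['t'],R.round(2).tolist(),cal['camera_matrix'])
E
```

```text
top
brass 236 (array([ 0.64056909, -0.22815218]), array([50.8, 30.7]), np.float32(14.898452)) 0.04497659902888723
rack 1002 (array([ 0.63143799, -0.19309514]), array([ 51. , 113.9]), np.float32(-75.28436))
pad 1824 ((456.9095764160156, -78.1502456665039), 58.953704833984375) [ 0.45626172 -0.07844905  0.00521291]
plate 5339 ((596.7064208984375, 163.1232452392578), 131.82725524902344) [0.56842037 0.1616774  0.04281881]
base+ ((590.8113403320312, 164.85198974609375), 139.17068481445312)
bar 229 (array([0.64052582, 0.17857819]), array([175.2,  57.2]), np.float32(18.036598)) [0.63731613 0.18139196 0.09563726]
blue 70 (array([0.52245752, 0.21030769]), array([38.7, 64.6]), np.float32(-44.139248)) [0.52174567 0.21080103 0.05994896]
posts 26 (array([0.52219812, 0.21004648]), array([24.6, 64.8]), np.float32(-44.483242)) [0.51981768 0.21039721 0.08105648]
scene
brass 390 (array([ 0.64117639, -0.2280244 ]), array([50.3, 28. ]), np.float32(18.034254)) 0.043057223349164744
rack 1656 (array([ 0.6321994, -0.1933324]), array([ 50. , 115.8]), np.float32(-75.42085))
pad 1713 ((457.8789367675781, -78.72
[... 178 characters left out ...]
+ ((591.4623413085938, 165.454345703125), 138.46377563476562)
bar 130 (array([0.64142316, 0.17698367]), array([172.3,  55.3]), np.float32(16.498928)) [0.63484844 0.17916426 0.09441412]
blue 48 (array([0.51524359, 0.20709433]), array([36.4, 63.6]), np.float32(-76.46707)) [0.51796445 0.20450993 0.05426937]
posts 14 (array([0.5224978 , 0.20839267]), array([20.2, 64.5]), np.float32(-46.846878)) [0.52452817 0.19883434 0.07441213]
red 11 [0.67613765 0.19064049 0.03118003]
cam [0.04473368 0.5552625  0.37481854] [[0.23, 0.97, -0.0], [0.92, -0.21, 0.32], [0.31, -0.07, -0.95]] [[326.56091231   0.         250.86475911]
 [  0.         326.56091231 189.15404952]
 [  0.           0.           1.        ]]
```

```bash
python3 - <<'E'
from a import *
R0=manip.current_tcp_rot()
manip.move_ptp([.54,.168,.25],R0)
p,d,cal=snap('wrist','w_fix.png'); w=cloud(d,cal); np.savez('pics/wf',p=p,w=w); analyse(p,w)
a=np.radians(14.7)
for s in (a,a+np.pi):
    q=manip.inverse_kinematics([.641,-.228,.2],rot(s)); print(q)
manip.move_ptp([.60,-.20,.24],R0)
p,d,cal=snap('wrist','w_rack.png'); w=cloud(d,cal); np.savez('pics/wr',p=p,w=w); analyse(p,w)
print(manip.current_time(), manip.current_qpos())
E
python3 -c "
import cv2;cv2.imwrite('pics/both.png',cv2.resize(cv2.vconcat([cv2.imread('pics/w_fix.png'),cv2.imread('pics/w_rack.png')]),(400,600)))"
```

```text
rack 1287 (array([ 0.62457385, -0.16394153]), array([49.7, 60.4]), np.float32(-75.49024))
pad 6965 ((457.6262512207031, -75.44058227539062), 59.26384735107422) [ 0.45807521 -0.06913552  0.00502868]
plate 23949 ((595.3191528320312, 173.21437072753906), 131.3314971923828) [0.56313643 0.1665571  0.04297283]
base+ ((590.4918823242188, 169.7633056640625), 138.5359344482422)
bar 1011 (array([0.64029456, 0.18069316]), array([174.1,  57.3]), np.float32(17.739706)) [0.6272939  0.18143402 0.0957491 ]
blue 342 (array([0.52304163, 0.21231848]), array([38. , 65.3]), np.float32(-46.05675)) [0.52133461 0.21357362 0.06085438]
posts 135 (array([0.52275854, 0.21195181]), array([25.4, 65.2]), np.float32(-45.32957)) [0.51901729 0.21531604 0.08076472]
red 13 [0.67933405 0.19575212 0.03229445]
[-4.10139916e-01  6.18666231e-01  1.30824805e+00 -4.44089210e-16
  1.21467838e+00 -6.66703316e-01]
[-4.10139916e-01  6.18666231e-01  1.30824805e+00 -4.44089210e-16
  1.21467838e+00  2.47488934e+00]
brass 1024 (array([ 0.64097485, -0.22666193]), array([50. , 30.4]), np.float32(14.3331585)) 0.04484583660745785
rack 32288 (array([ 0.60837823, -0.18998996]), array([ 95.6, 131.2]), np.float32(-75.22532))
pad 3012 ((475.0245666503906, -100.00618743896484), 42.05823516845703) [ 0.48076118 -0.10053797  0.00506128]
plate 1050 ((571.3187255859375, 73.70404052734375), 50.891414642333984) [0.56955334 0.06665445 0.04206947]
base+ ((577.721923828125, 75.76301574707031), 74.68465423583984)
blue 165 (array([0.6130481 , 0.06356766]), array([145. ,  30.8]), np.float32(21.00103)) [0.64730142 0.07348058 0.00095469]
4.2917 [-3.93306444e-01  4.93236040e-01  1.41380717e+00  1.58208577e-04
  1.23447815e+00 -1.73888581e+00]
```

View pics/both.png

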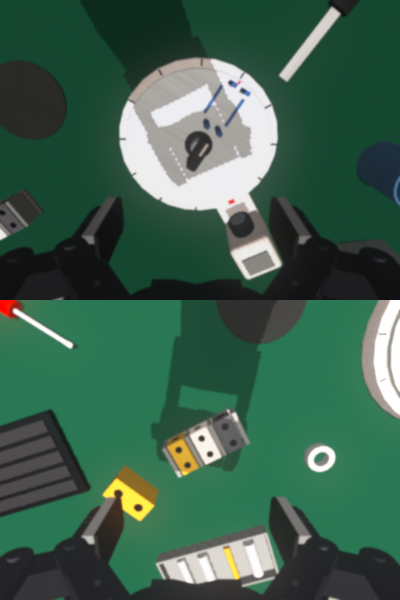

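```bash
python3 - <<'E'
from a import *
a=np.radians(14.7); R=rot(a); x,y=.641,-.2275
manip.set_gripper(1.0,70)
manip.move_ptp([x,y,.10],R)
manip.move_l([x,y,.012],max_speed=.1)
print('F',manip.current_force(),manip.current_ee_pos())
manip.set_gripper(0.0,70)
print('grip',manip.current_grip_width(),manip.current_force())
manip.move_l([x,y,.075],max_speed=.08)
print('grip',manip.current_grip_width(),manip.current_force())
manip.move_l([x,y,.14])
manip.move_ptp([.457,-.078,.12],R)
snap('scene','s1.png'); print(manip.current_time(),manip.current_grip_width())
# offline: plate centre, bar, posts
f=np.load('pics/wf.npz');p=f['p'].astype(int);w=f['w'];z=w[...,2]
X=w[...,:2]
from scipy.optimize import least_squares
c=np.array([.568,.163])
for lo,hi,r in((.0385,.046,.105),(.027,.034,.118)):
    m=(z>lo)&(z<hi)&(np.hypot(*(X-c).transpose(2,0,1))<.135)
    P=X[m]-c; th=np.arctan2(P[:,1],P[:,0]); rr=np.hypot(*P.T)
    E=[]
    for k in np.arange(-180,180,4):
        if abs((k-15+180)%360-180)<35: continue
        s=abs((np.degrees(th)-k+180)%360-180)<2
        s&=rr<r+.012
        if s.sum()>5: E.append(X[m][s][rr[s].argmax()])
    E=np.array(E); s=least_squares(lambda q:np.hypot(*(E-q[:2]).T)-q[2],[*c,r],loss='soft_l1',f_scale=.002); print('circ',r,s.x,len(E))
d=np.hypot(*(X-c).transpose(2,0,1))
m=(d<.035)&(z>.09); print('bar',m.sum(),rect(X[m]),X[m].mean(0))
m=(p[...,2]>p[...,0]*1.4)&(p[...,2]>90)&(d<.11)&(z>.07)
print(np.c_[X[m],z[m]][::8].round(4).tolist())
E
```

```text
F [-0.57164659  1.03447227 -0.40049814] [ 0.64147545 -0.22769028  0.01272228]
grip 0.5720630774191181 [-1.59270887  0.12938283  6.29301223]
grip 0.57769309586079 [-0.60680411 -0.25246752 -4.01143389]
9.4833 0.5756300849241389
circ 0.105 [0.56952684 0.1657945  0.10423378] 73
circ 0.118 [0.56940627 0.16589199 0.11709001] 73
bar 630 (array([0.56932233, 0.16580328]), array([14.3, 44.2]), np.float32(-43.988483)) [0.56800728 0.16629868]
[[0.4921, 0.2253, 0.0776], [0.4932, 0.2273, 0.0818], [0.4942, 0.228, 0.0827], [0.4954, 0.2289, 0.0811], [0.4962, 0.2248, 0.0824], [0.5056, 0.2384, 0.0764], [0.5068, 0.2414, 0.0801], [0.5081, 0.2423, 0.0792], [0.5087, 0.2418, 0.0813], [0.5101, 0.2428, 0.0796], [0.535, 0.1841, 0.0808], [0.5362, 0.1818, 0.0821], [0.5379, 0.1835, 0.0811], [0.5399, 0.1861, 0.0795], [0.549, 0.1962, 0.0815], [0.5508, 0.1989, 0.081], [0.5526, 0.1957, 0.0798]]
```

View pics/s1.png

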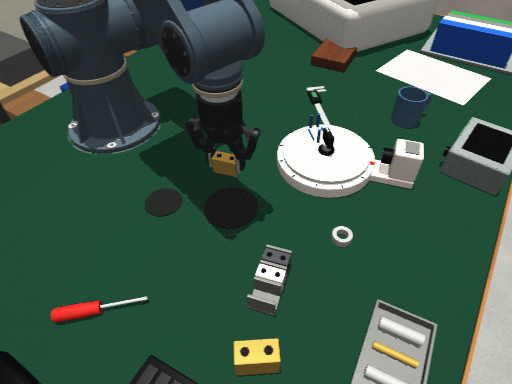

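The picture shows the brass block held upright at (225,163), above the larger pad at (230,208). The steel and white blocks are still in the rack at about (273,265). Next I'll set it down.

```bash
python3 - <<'E'
from a import *
a=np.radians(14.7); R=rot(a); x,y=.457,-.078
f0=manip.current_force()
manip.move_l([x,y,.014],max_speed=.1)
z=.0105
while True:
    manip.move_l([x,y,z],max_speed=.02); f=manip.current_force(); print(z,manip.current_ee_pos().round(4),(f-f0).round(1))
    if (f-f0)[2]>4 or z<.006: break
    z-=.001
manip.set_gripper(1.0); print('open at',manip.current_ee_pos())
manip.move_l([x,y,.10],max_speed=.12)
# view: back off so that block lies on the camera axis
manip.move_ptp([x-.03,y,.16],rot(np.radians(104.7)) )
p,d,cal=snap('wrist','w_pad.png'); w=cloud(d,cal); np.savez('pics/wp',p=p,w=w)
P=p.astype(int); m=(P[...,0]>P[...,2]*1.6)&(P[...,0]>90)&(np.hypot(w[...,0]-x,w[...,1]-y)<.05)
print(np.median(w[...,2][m]))
m&=abs(w[...,2]-.040)<.006
print('blk',m.sum(),rect(w[m][:,:2]),w[m].mean(0)); print(manip.current_time(),manip.current_qpos())
E
```

```text
0.0105 [ 0.457  -0.078   0.0105] [0.  1.3 1. ]
0.009500000000000001 [ 0.457  -0.078   0.0095] [0.1 0.5 1.4]
0.0085 [ 0.4571 -0.078   0.0087] [-0.7  0.6  7. ]
open at [ 0.45703699 -0.07801644  0.00850175]
0.04064597542947479
blk 1534 (array([ 0.45700906, -0.07706888]), array([49.5, 25.9]), np.float32(14.86224)) [ 0.45536705 -0.07740046  0.04071439]
14.35 [-2.87977753e-01  2.42481706e-01  2.00896415e+00 -1.00251440e-05
  8.90716948e-01 -2.11438741e+00]
```

View pics/w_pad.png

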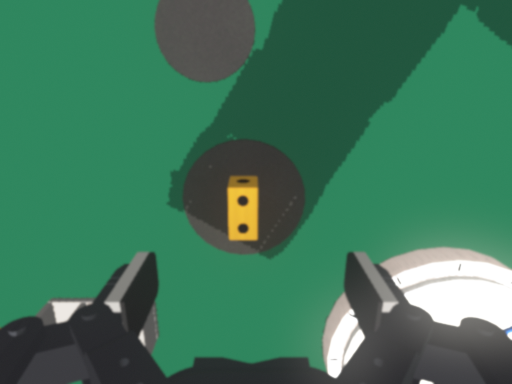

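The block stands on the pad at pixel (243,208), aligned with the jaws. I'll regrasp it by the long sides.

```bash
python3 - <<'E'
from a import *
x,y=.457,-.078; R=rot(np.radians(104.8))
manip.move_ptp([x,y,.09],R)
manip.move_l([x,y,.013],max_speed=.1)
f0=manip.current_force(); manip.set_gripper(0.0,70); print('grip',manip.current_grip_width(),manip.current_force()-f0,manip.current_ee_pos())
manip.move_l([x,y,.12],max_speed=.12); print('grip',manip.current_grip_width())
R=rot(np.radians(46)); u=np.array([np.cos(np.radians(136)),np.sin(np.radians(136))])
manip.move_ptp([.50,.13,.24],R)
p,d,cal=snap('wrist','w_fix2.png'); w=cloud(d,cal); np.savez('pics/wf2',p=p,w=w)
P=p.astype(int); X=w[...,:2]; z=w[...,2]; c=np.array([.5694,.1655]); dd=np.hypot(*(X-c).transpose(2,0,1))
m=(dd<.035)&(z>.09)&(z<.105); print('bar',m.sum(),rect(X[m]))
m=(P[...,2]>P[...,0]*1.4)&(P[...,2]>90)&(dd<.11)&(z>.07); print('posts',m.sum(),rect(X[m]))
m=(P[...,2]>P[...,0]*1.4)&(P[...,2]>90)&(dd<.11)&(z>.04)&(z<.052); print('rails',m.sum(),rect(X[m]))
for n in('wf',):
  f=np.load('pics/wf.npz');P=f['p'].astype(int);w=f['w'];X=w[...,:2];z=w[...,2];dd=np.hypot(*(X-c).transpose(2,0,1))
  m=(P[...,2]>P[...,0]*1.4)&(P[...,2]>90)&(dd<.11)&(z>.07); print('posts',m.sum(),rect(X[m]))
  m=(P[...,2]>P[...,0]*1.4)&(P[...,2]>90)&(dd<.11)&(z>.04)&(z<.052); print('rails',m.sum(),rect(X[m]))
print(manip.current_time(),manip.current_qpos())
E
```

```text
grip 0.29451947695285824 [-1.94700527  1.09356987  6.48862521] [ 0.45713154 -0.07801282  0.01334573]
grip 0.29241432597461886
bar 694 (array([0.56914899, 0.16583156]), array([14.3, 43.9]), np.float32(-44.915985))
posts 157 (array([0.52239392, 0.21146045]), array([25.3, 65.5]), np.float32(-45.602474))
rails 262 (array([0.52321924, 0.21198248]), array([38.4, 42.2]), np.float32(-44.385094))
posts 135 (array([0.52275854, 0.21195181]), array([25.4, 65.2]), np.float32(-45.32957))
rails 207 (array([0.52302258, 0.21238766]), array([38.4, 41.5]), np.float32(-45.09516))
18.65 [ 1.63290314e-01  2.81444467e-01  1.72751931e+00 -1.44642209e-04
  1.13386365e+00 -6.39674346e-01]
```

View pics/w_fix2.png

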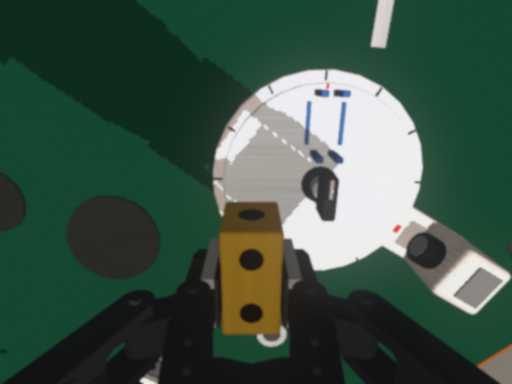

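```bash
python3 - <<'E'
from a import *
R=rot(np.radians(44.9)); x,y=.5229,.2112
manip.move_ptp([x,y,.12],R); manip.move_l([x,y,.096])
manip.dwell(.2); f0=manip.current_force(); t0=manip.current_ft_torque()
for z in (.086,.076,.066,.058,.0555,.054,.053,.052,.0513,.0506):
    manip.move_l([x,y,z],max_speed=.04); f=manip.current_force()-f0; print(z,manip.current_ee_pos().round(4),f.round(1),(manip.current_ft_torque()-t0).round(2))
    if np.linalg.norm(f)>7: break
p,d,cal=snap('scene','s2.png'); cv2.imwrite('pics/s2.png',cv2.resize(p[90:220,230:450,::-1],None,fx=3,fy=3,interpolation=2))
print(manip.current_time(),manip.current_grip_width())
E
```

```text
0.086 [0.5227 0.2112 0.0856] [0.4 0.7 0.1] [ 0.   -0.03  0.04]
0.076 [0.5228 0.2112 0.0757] [-0.   1.8  0.1] [-0.03 -0.04  0.01]
0.066 [0.5228 0.2112 0.0657] [ 0.1 -0.2  0.8] [-0.07 -0.    0.06]
0.058 [0.5227 0.2111 0.0577] [0.4 0.3 0.1] [-0.01 -0.04 -0.03]
0.0555 [0.5229 0.2112 0.0554] [1.3 1.  0.8] [ 0.02 -0.08  0.04]
0.054 [0.5229 0.2112 0.0539] [ 0.3 -0.4  1. ] [-0.05 -0.02  0.03]
0.053 [0.5229 0.2112 0.053 ] [ 0.8 -0.3 -0.6] [-0.06 -0.02 -0.01]
0.052 [0.5229 0.2112 0.0519] [0.7 0.6 1. ] [-0.   -0.06  0.  ]
0.0513 [0.523  0.2113 0.0514] [0.7 0.2 2. ] [ 0.01 -0.04  0.01]
0.0506 [0.5232 0.2114 0.0513] [-2.  -0.3 10.4] [ 0.    0.37 -0.04]
22.9 0.29491309432434815
```

View pics/s2.png

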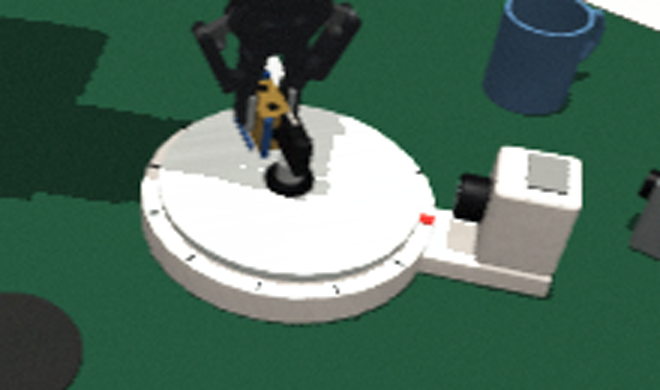

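The block sits at the expected depth, with contact at TCP z 0.0513, between the blue posts at (262,120) in the crop. I'll release it, check from above and look at the knob.

```bash
python3 - <<'E'
from a import *
x,y=.5229,.2112
manip.set_gripper(1.0,70); manip.move_l([x,y,.15],max_speed=.12)
manip.move_ptp([.53,.15,.24],rot(np.radians(44.9)))
p,d,cal=snap('wrist','w_fix3.png'); w=cloud(d,cal); np.savez('pics/wf3',p=p,w=w)
P=p.astype(int); X=w[...,:2]; z=w[...,2]; c=np.array([.5692,.1658]); dd=np.hypot(*(X-c).transpose(2,0,1))
m=(dd<.026)&(z>.09)&(z<.105); print('bar',m.sum(),rect(X[m]))
m=(P[...,0]>P[...,2]*1.6)&(P[...,0]>90)&(dd<.11)&(abs(z-.078)<.006); print('blk',m.sum(),rect(X[m]),np.percentile(z[m],[10,50,90]))
m=(P[...,0]>150)&(P[...,1]<90)&(P[...,2]<90)&(dd>.1)&(dd<.14); print('red',w[m].mean(0) if m.any() else 0)
if m.any(): r=w[m].mean(0)[:2]-c; print(np.degrees(np.arctan2(r[1],r[0])))
print(manip.current_time())
E
```

```text
bar 686 (array([0.56880933, 0.16626277]), array([14.2, 43.2]), np.float32(-45.14326))
blk 1411 (array([0.52329901, 0.21178828]), array([25.8, 49.6]), np.float32(-45.23335)) [0.07783901 0.07893967 0.07985925]
red [0.678406   0.19575858 0.03238874]
15.340603166872128
25.0583
```

View pics/w_fix3.png

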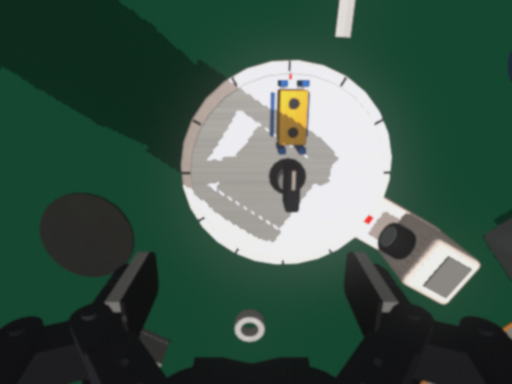

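The block lies flat in the nest at (293,117), top at z 0.078–0.080. The bar is at 134.9° and the red mark at 15.3°, so the plate has 4 clicks to go. Next I'll grip the knob and turn it.

```bash
python3 - <<'E'
from a import *
x,y=.569,.1657
manip.move_ptp([x,y,.14],rot(np.radians(44.9))); manip.move_l([x,y,.066],max_speed=.1)
f0=manip.current_force();t0=manip.current_ft_torque()
manip.set_gripper(0.0,90); print('grip',manip.current_grip_width(),manip.current_force()-f0,manip.current_ee_pos(),manip.current_qpos())
q=manip.current_qpos(); q=np.array(manip.inverse_kinematics([x,y,.066],rot(np.radians(44.9)))); 
for k in range(1,7):
    qq=q.copy(); qq[5]+=np.radians(5*k); manip.move_j(qq)
    f=manip.current_force()-f0; print(5*k,f.round(1),(manip.current_ft_torque()-t0).round(2),manip.current_grip_width())
manip.dwell(.3); print((manip.current_force()-f0).round(1),(manip.current_ft_torque()-t0).round(2),manip.current_time(),manip.current_qpos()[5]-q[5])
E
```

```text
grip 0.14865570535233574 [-2.47457752 -1.66432898  4.73189419] [0.56886105 0.16558638 0.06629813] [ 2.04753611e-01  6.34928011e-01  1.65771274e+00 -1.84697047e-04
  8.49311208e-01 -5.78841108e-01]
5 [-2.2 -2.1  4.5] [-0.2   0.44  0.07] 0.1457257470007214
10 [-2.9 -2.   5.5] [-0.22  0.39  0.11] 0.1483780600406965
15 [-2.4 -1.3  5.4] [-0.23  0.35 -0.03] 0.14714198401919132
20 [-1.1 -2.2  5. ] [-0.13  0.43 -0.21] 0.14898600689911376
25 [-1.3 -1.4  4.3] [-0.14  0.34 -0.19] 0.1467042586919279
30 [-2.7 -1.   4.5] [-0.19  0.36  0.07] 0.14969352106230993
[-1.7 -1.8  5.4] [-0.15  0.34 -0.03] 28.9167 0.5218402080469027
```

```bash
python3 - <<'E'
from a import *
f0=manip.current_force();t0=manip.current_ft_torque()
q=np.array(manip.current_qpos()); 
for c in range(3):
    for k in range(1,5):
        qq=q.copy(); qq[5]+=np.radians(30*c+7.5*k); manip.move_j(qq)
        print(30*c+7.5*k,(manip.current_force()-f0).round(1),(manip.current_ft_torque()-t0).round(2))
    manip.dwell(.3)
R=manip.current_tcp_rot(); print('jaw',np.degrees(np.arctan2(R[1,1],R[0,1])),manip.current_force()-f0,(manip.current_ft_torque()-t0).round(2))
manip.set_gripper(1.0,70); manip.dwell(.2)
e=manip.current_ee_pos(); manip.move_l([e[0],e[1],.15],max_speed=.12)
manip.move_ptp([.54,.16,.26],rot(np.radians(-75)))
p,d,cal=snap('wrist','w_fix4.png'); w=cloud(d,cal)
P=p.astype(int); X=w[...,:2]; z=w[...,2]; c=np.array([.5692,.1658]); dd=np.hypot(*(X-c).transpose(2,0,1))
m=(dd<.026)&(z>.09)&(z<.105); print('bar',m.sum(),rect(X[m]))
m=(P[...,0]>P[...,2]*1.6)&(P[...,0]>90)&(dd<.11)&(abs(z-.078)<.006); print('blk',m.sum(),rect(X[m]),np.percentile(z[m],[10,50,90]))
m=(P[...,0]>150)&(P[...,1]<90)&(P[...,2]<90)&(dd>.1)&(dd<.14); print(m.sum())
if m.any(): r=w[m].mean(0)[:2]-c; print('red',np.degrees(np.arctan2(r[1],r[0])))
p2,d2,c2=snap('scene'); cv2.imwrite('pics/s4.png',cv2.hconcat([cv2.resize(p[:,:,::-1],(400,300)),cv2.resize(p2[:,:,::-1],(400,300))]))
print(manip.current_time())
E
```

```text
7.5 [ 1.4  1.1 -3. ] [ 0.08 -0.25  0.14]
15.0 [ 2.2  1.2 -3.4] [ 0.03 -0.31  0.06]
22.5 [ 2.7  1.  -3.3] [ 0.11 -0.47 -0.13]
30.0 [ 3.5  0.6 -4.9] [ 0.13 -0.53  0.06]
37.5 [ 4.9  0.3 -5.6] [-0.01 -0.9   0.13]
45.0 [ 6.8 -0.1 -5.8] [-0.03 -1.14  0.05]
52.5 [ 6.5 -0.3 -6. ] [-0.08 -1.07 -0.12]
60.0 [ 7.4 -0.4 -6.8] [-0.18 -1.18  0.01]
67.5 [ 7.4 -0.4 -5.6] [-0.23 -1.14  0.19]
75.0 [ 8.5 -0.8 -6.4] [-0.26 -1.22 -0.  ]
82.5 [ 8.3 -1.3 -6.2] [-0.33 -1.23 -0.17]
90.0 [ 7.9 -0.9 -5.8] [-0.33 -1.2  -0.02]
jaw -74.6486465975669 [ 8.16176624 -1.37637437 -7.05942948] [-0.31 -1.2  -0.01]
bar 684 (array([0.56949548, 0.16665274]), array([43.4, 13.5]), np.float32(14.695032))
blk 1369 (array([0.63281982, 0.18126013]), array([49.8, 24.9]), np.float32(13.82091)) [0.07801722 0.07897415 0.07992925]
55
red 15.080011224346034
35.25
```

View pics/s4.png

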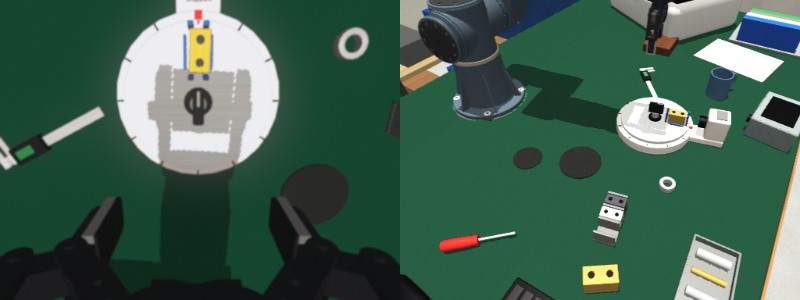

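The nest with the block at (200,50) lines up with the red mark at (198,15). The steel and white blocks still stand in the rack at about (612,207), and the gripper is clear of everything.

```bash
python3 -c "
from bench import manip
print(manip.current_joint_vel().round(3)); print(manip.sign_off(), manip.current_time())"
```

```text
[-0.     0.009 -0.002  0.002  0.001  0.001]
the job is handed in; nothing more can be done
the job is handed in; nothing more can be done
```

The job is done and handed in at about 35 s of the 72 s allowed. I took the smaller brass block from the rack by its ends, stood it on the 120 mm pad and let go. I then regripped it by its long sides and set it in the nest. Finally I turned the plate clockwise by the knob, 4 clicks with a pause at each, and let go.

**Last checks:**
- **Block:** its top is at 78–79 mm, which is fully down and lying flat in the nest.
- **Plate:** the bar and nest are at 14.7° and the red mark at 15.1°, so the plate rests in the lens click. The block's own outline read 13.8°, about 1° off, which is within camera error and the play in the nest.
- **Rack and robot:** the steel and white blocks still stand in the rack, and the gripper is clear of everything.
- **Forces:** the wrist forces I read during contact stayed near 10 N or below. No check failed.

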